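# Third hand for a spice drawer's back

## Robot

A 6-joint arm with a two-finger parallel gripper is mounted at the origin on a cart in front of the work surface, level with it; the furniture and walls round the work are solid. World frame = base frame: x ahead of the robot, y to its left, z up, the work surface at z = 0. Lengths are in m, angles in rad, forces in N, time in s.
With the tool pointing down it reaches from about 0.25 to 0.775 m from the base axis. Payload 4 kg.
Tool frame: the origin (TCP) lies midway between the tips of the shut fingers; the grasp point (between the pads) lies 19 mm behind it; z points along the fingers, y is the line along which they close (so a half turn about z gives the same grasp; the last joint's range is limited). The gripper opens to 94 mm and grips with 3 to 60 N. Pads are 16 mm wide; open, the fingers measure 119 mm over their backs; the gripper's body (75 mm by 177 mm) begins 78 mm behind the grasp point.
Start: joints at [-1.416, 0.087, 1.371, -0, 1.684, -0.103], TCP at [0.14, -0.532, 0.178] pointing down, gripper open.
Joint ranges: [-3.1, 3.1], [-0.76, 2.03], [0.27, 2.55], [-1.08, 4.22], [0.17, 2.65], [-2.57, 2.57]. Speed limits (rad/s): [2.79, 2.79, 3.14, 3.14, 3.14, 3.14].

## Interface

Orientations are given as [roll, pitch, yaw] about the fixed x, y, z axes, in that order (R = Rz(yaw) Ry(pitch) Rx(roll)).
In Python, from bench import robot gives the robot as it stands.
- The arm moves only by the tool servo_tool, never from a script. Its argument "moves" is a list of rows, each a list of 5 numbers: the shift along the tool's x, y, z in units of 25 mm (1.0 is 25 mm), then the turn about the tool's z in units of 6 degrees (1.0 is 6 degrees), then the closure, from 0 (fully open) to 1 (shut). In form: [[dx, dy, dz, yaw, gripper], ...]. A call has 1 to 10 rows; each row is the pose to reach, as a shift and turn from the pose commanded when the call began, along the tool's axes at that moment; what a row does not reach only later rows make up. A row lasts 1/12 s, in which the tool goes at most 41.7 mm and 7.16 degrees, less where a joint would pass 70% of its speed; a pose out of reach is approached as far as the arm can. A call with a gripper value outside its range is refused whole. The fingers move at their own pace and stop on an object; the grip force is fixed at half the most. Time passes only in rows, so rows that repeat a pose let the fingers close. It gives the time, the measured TCP pose, the force, the opening and the grip force at its end, in the units of the state.
- robot.get_obs(): the state, without advancing time (a new reading comes with each control period).
- robot.snapshot(name): name is "scene" or "side" or "wrist"; returns a dict with "image" (400x640x3 uint8, blue, green, red), "fx", "fy", "cx", "cy" (pixels), "k1" (the pictures are not rectified: a ray, as slopes to the right and down, at radius r is drawn at 1 + k1 r^2 times it, then the intrinsics apply), "eye" and "orientation" of the camera in the world; the wrist camera has in their place "T_tool_cam" (4x4, takes a point from camera to tool coordinates, whose origin is the TCP and whose axes are the flange's). Camera axes: x right, y down, z forward; pixel columns grow to the right and rows downward; lengths in m; the calibration is good to about 2 mm. A picture is of the moment at which its call begins: read the wrist's pose just before it. There is no depth.
- robot.close_job(): hands the job in; it is judged then, once.
The state is a dict: "time": time; "joint_positions": joint angles; "qvel": joint speeds; "joint_torque": joint torques, N m; "tool_pos": TCP position; "ee_rot": TCP orientation; "wrist_force": force on the tool from outside, world axes, zero at the start; "wrist_torque": the same for the moment, N m; "width": finger opening in m; "finger_force": force on a finger pad.
Only numpy, scipy, OpenCV 4.12 (cv2) and the standard library are available. Lean on these libraries where they do the work, as an engineer would, in place of code of your own. Each camera call takes 0.05 s, during which the arm holds its last target. There are 200 camera calls.

## Task

A small drawer for the spice jars is being put together in its jig on the worktop and only its back is missing. Pick up the back (the longer of the two loose boards), bring it between the thin cheeks at the open end of the drawer with its top edge flush with the tops of the sides, so that the gap for sliding in the base stays free below it, and press it square against the shoulders of both sides with a steady push of about 11 N, roughly a one-kilo weight. Finish while still holding it there and pressing, so that a colleague can drive the screws at its two ends; leave the divider and everything else on the worktop where it is.

Things in the scene. Friction and masses are not known exactly. Their poses are not given: they have to be found in the camera images.
- back_panel: the drawer's back: a light wood board 14 mm thick (own x), 182 mm long (own y), 50 mm high (z), about 0.13 kg, two small screw holes at each end; at the start it stands loose on its long edge on the worktop. Origin: centre of its underside, top edge 50 mm above. It is the same either way round
- divider: the drawer's divider, not needed yet: the same light wood, 14 mm thick (own x), only 120 mm long (own y), 50 mm high, no screw holes; stands on its long edge near the back; which of the two is nearer the robot varies. Origin: centre of its underside
- drawer: jig with the half-built drawer, held fast on the worktop: white board 250 x 250 x 12 mm; on it two sides run along own x; the drawer front (18 thick, 220 wide, 78 mm high) stands at own x = +75 to +93 mm, a fence behind it. The end at -x, towards the robot, is open. Origin: centre of the white board's underside; own +x points from the open end to the front
- side_left: left side (+y) of the drawer: 15 mm thick, 70 mm high, jig x = -75 to +75 mm, top 82 mm above the worktop. At the open end its inner half is cut away over 14 mm (rabbet): a 7 mm cheek remains outside, and a shoulder 8 mm wide faces -x at jig x = -61 mm. Origin: middle of its underside, y = +92.5 mm from the jig's
- side_right: right side of the drawer, mirror image (y = -92.5 mm). The cheeks' inner faces are 186 mm apart (2 mm play at each end of the back); each shoulder overlaps the back's end by 6 mm; beyond, the sides are 170 mm apart with room for a finger between
- back_seat (a point): where the back's origin belongs: between the cheeks, far face (7 mm from its middle) on both shoulders; 68 mm from the jig's origin to -x, 32 mm above the worktop, nothing under it. Axes as the jig's: push along +x. The sides are rigid: the push rises by about 2 to 10 N per mm of commanded arm motion, as the arm yields. Out of square only one end bears, felt as a moment about z
- screwdriver: bystander: black-handled screwdriver 180 mm long lying on the worktop near the robot. Origin: centre of its underside
- mug: bystander: white mug with a black handle, 81 mm across, 95 mm high. Origin: on its underside, handle included in the centring
- spice_jar_1: bystander: spice jar with red lid, 45 mm across, 106 mm high, one of four behind the loose boards. Origin: centre of its underside
- spice_jar_2: bystander: spice jar with red lid, 45 mm across, 106 mm high, one of four behind the loose boards. Origin: centre of its underside
- spice_jar_3: bystander: spice jar with red lid, 45 mm across, 106 mm high, one of four behind the loose boards. Origin: centre of its underside
- spice_jar_4: bystander: spice jar with red lid, 45 mm across, 106 mm high, one of four behind the loose boards. Origin: centre of its underside

How it is judged:
On the way, in this order (a step that is already met when the one before it is completed fails the run):
1. the back is lifted clear of the worktop in the gripper (height (world z) of back_panel above 0.02 m and contact force between the fingers and back_panel above 1 N), for 0.2 s.
2. the back is between the cheeks at its height, square to the shoulders (x of back_panel in the frame of back_seat between -0.006 and 0.006 m and y of back_panel in the frame of back_seat between -0.005 and 0.005 m and z of back_panel in the frame of back_seat between -0.005 and 0.005 m and angle between the y axis of back_panel and the y axis of back_seat, either way round below 0.03 rad and angle between back_panel's own z axis and vertical below 0.05 rad), for 0.2 s.
At the end, for the whole second after the job is handed in: The back is held by the fingers at rest between the cheeks: within 3 mm of its place along the push, its top flush with the sides to 4 mm, upright to 0.05 rad and square to 0.03 rad; it bears on each side with more than 1.5 N and on the drawer with 6 to 18 N altogether (x of back_panel in the frame of back_seat between -0.003 and 0.003 m and y of back_panel in the frame of back_seat between -0.005 and 0.005 m and z of back_panel in the frame of back_seat between -0.004 and 0.004 m and angle between the y axis of back_panel and the y axis of back_seat, either way round below 0.03 rad and angle between back_panel's own z axis and vertical below 0.05 rad and contact force between back_panel and side_left above 1.5 N and contact force between back_panel and side_right above 1.5 N and contact force between back_panel and drawer between 6 and 18 N and contact force between the fingers and back_panel above 1 N and linear speed of back_panel below 0.01 m/s); the arm keeps its last pose, push and grip.
It fails at once if the divider is shifted by more than 25 mm or tipped over (distance of divider from where it was at the start of the episode above 0.025 m or angle between divider's own z axis and vertical above 0.5 rad).
It fails at once if the mug is shifted by more than 25 mm or tipped over (distance of mug from where it was at the start of the episode above 0.025 m or angle between mug's own z axis and vertical above 0.5 rad).
It fails at once if the screwdriver is shifted by more than 25 mm (distance of screwdriver from where it was at the start of the episode above 0.025 m).
It fails at once if a spice jar is shifted by more than 25 mm or tipped over (distance of any of spice_jar_1, spice_jar_2, spice_jar_3, spice_jar_4 from where it was at the start of the episode above 0.025 m or angle between any of spice_jar_1, spice_jar_2, spice_jar_3, spice_jar_4's own z axis and vertical above 0.5 rad).
It also fails if it takes over 45 s, if anything falls off the work surface, if the arm or the gripper's body presses on something with over 40 N, if the wrist force passes 120 N, or if a joint passes its speed limit or range.

## Working session

There is one attempt and no reset: what is moved stays moved. The work goes in short steps, Python scripts to look and compute and a tool call to move; the robot and the scene stay as the last step left them, time stands still between calls to the robot, and variables do not carry over. Pictures are saved under pics/ and viewed, at most 10 in all, crops included, and the job is handed in when it is done.

Besides the shell and the picture viewer there is one more tool, called after "Call:" by a JSON object that holds its "fn" and its "kwargs", one argument or row to a line. servo_tool: Moves the arm, as the interface text tells. Its arguments: {"type":"object","properties":{"moves":{"type":"array"}},"required":["moves"]}

```bash
ls; mkdir -p pics; cat > h.py <<'E'
import numpy as np,cv2,pickle
from scipy.spatial.transform import Rotation as R
def rot(o):
    o=np.array(o,float)
    return o if o.shape==(3,3) else (R.from_euler('xyz',o).as_matrix() if o.size==3 else R.from_quat(o).as_matrix())
def cam(s,obs=None):
    if 'T_tool_cam' in s:
        T=np.array(s['T_tool_cam']);Rt=rot(obs['ee_rot'])
        return np.array(obs['tool_pos'])+Rt@T[:3,3],Rt@T[:3,:3]
    return np.array(s['eye']),rot(s['orientation'])
def ray(s,uv):
    K=np.array([[s['fx'],0,s['cx']],[0,s['fy'],s['cy']],[0,0,1.]])
    p=cv2.undistortPoints(np.array(uv,float).reshape(-1,1,2),K,np.array([s['k1'],0,0,0.])).reshape(-1,2)
    return np.c_[p,np.ones(len(p))]
def onz(s,uv,z,obs=None):
    e,M=cam(s,obs);d=ray(s,uv)@M.T
    return e+d*((z-e[2])/d[:,2])[:,None]
E
python3 - <<'E'
from bench import robot
import cv2,pickle
o=robot.get_obs();print(o)
for n in("scene","side","wrist"):
    s=robot.snapshot(n);print(n,{k:v for k,v in s.items() if k!='image'})
    cv2.imwrite(f'pics/{n}0.png',s['image']);pickle.dump((s,o),open(f'{n}0.pkl','wb'))
E
```

```text
pics
{'time': 0.0, 'joint_positions': array([-1.41610539e+00,  8.79218602e-02,  1.37219934e+00,  2.88083228e-05,
        1.68358732e+00, -1.03049064e-01]), 'qvel': array([ 0.00121587,  0.00108088, -0.0019284 ,  0.0023458 , -0.00102793,
        0.00093404]), 'joint_torque': array([-7.01636714e-05, -3.40174234e+01, -3.02430475e+01,  7.17695500e-02,
        3.30397754e-02, -1.50019123e-04]), 'tool_pos': array([ 0.14013532, -0.53124334,  0.1772502 ]), 'ee_rot': array([-3.13949095e+00, -2.46133034e-04,  2.57742956e-01]), 'wrist_force': array([-0.45649147,  0.24075347, -0.78574315]), 'wrist_torque': array([ 0.00372873, -0.00349686,  0.02156588]), 'finger_force': 0.0, 'width': 0.09383822333231959}
scene {'fx': 380.24138450323744, 'fy': 380.24138450323744, 'cx': 317.4059678493552, 'cy': 201.40008538382548, 'k1': -0.003829521865289832, 'eye': array([ 0.18799008, -0.75851504,  0.87608811]), 'orientation': array([-2.36285259, -0.01863462, -0.45642953])}
side {'fx': 502.07114939260197, 'fy': 502.07114939260197, 'cx': 321.00515740420184, 'cy': 196.03534642598618, 'k1': -0.012293866517300085, 'eye': array([ 0.1564526 , -0.99309119,  0.97404764]), 'orientation': array([-2.29359149,  0.01911727, -0.41405717])}
wrist {'fx': 290.76938726759676, 'fy': 290.76938726759676, 'cx': 316.93315400534, 'cy': 202.6502656783221, 'k1': -0.04800569520920283, 'T_tool_cam': array([[-3.26497757e-04, -9.62858012e-01, -2.70008040e-01,
         7.91725796e-02],
       [ 9.99999622e-01, -5.32075804e-04,  6.88186238e-04,
         5.66007557e-04],
       [-8.06290378e-04, -2.70007713e-01,  9.62857822e-01,
        -2.06808690e-01],
       [ 0.00000000e+00,  0.00000000e+00,  0.00000000e+00,
         1.00000000e+00]])}
```

View pics/scene0.png

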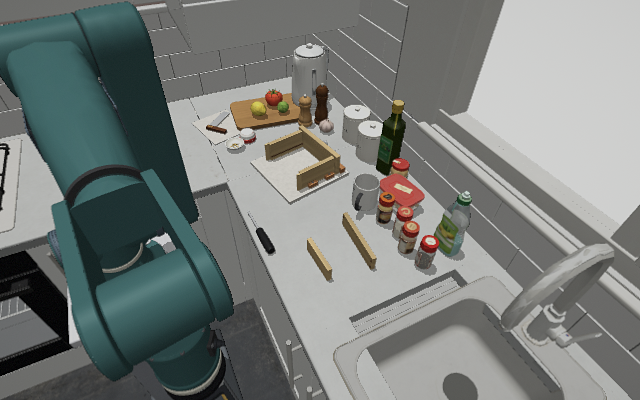

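View pics/side0.png

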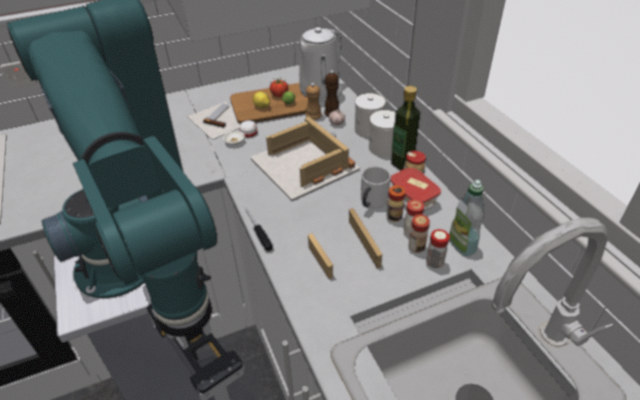

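The scene view shows the divider at about (319,258), the longer back at (359,240) and the drawer at (300,162), open towards the lower left. The mug is at (365,192), the jars lie right of the back and the screwdriver is at (262,235). Next I'll segment these.

```bash
python3 - <<'E'
from h import *
s,o=pickle.load(open('scene0.pkl','rb'));s2,_=pickle.load(open('side0.pkl','rb'))
for n,S in(('scene',s),('side',s2)):
    im=S['image'];hsv=cv2.cvtColor(im,cv2.COLOR_BGR2HSV)
    m=cv2.inRange(hsv,(10,60,60),(30,200,255))
    k,l,st,c=cv2.connectedComponentsWithStats(m)
    for i in range(1,k):
        if st[i,4]>150 and st[i,0]>230:
            pts=np.argwhere(l==i)[:,::-1]
            bx=cv2.boxPoints(cv2.minAreaRect(pts.astype(np.float32)))
            print(n,st[i],bx.round(1).tolist());print(onz(S,bx,.05)[:,:2].round(3).tolist())
def jig(p): return onz(s,p,.012)[:,:2]
print('jig approx',jig([[254,160],[298,199],[347,172],[300,128]]).round(3))
a=cv2.resize(s['image'][115:275,240:440],(800,640),interpolation=cv2.INTER_CUBIC)[:600]
cv2.imwrite('pics/crop0.png',a)
E
```

```text
scene [392 100  12  35 172] [[392.0, 100.0], [403.0, 100.0], [403.0, 134.0], [392.0, 134.0]]
[[1.105, 0.368], [1.148, 0.349], [1.006, 0.148], [0.968, 0.165]]
scene [342 213  34  56 611] [[337.5, 217.0], [347.0, 211.10000610351562], [379.79998779296875, 263.70001220703125], [370.3999938964844, 269.6000061035156]]
[[0.586, -0.116], [0.623, -0.108], [0.609, -0.311], [0.576, -0.316]]
scene [307 238  25  43 420] [[302.20001220703125, 242.10000610351562], [311.0, 236.39999389648438], [335.8999938964844, 275.20001220703125], [327.20001220703125, 280.79998779296875]]
[[0.454, -0.157], [0.484, -0.149], [0.487, -0.292], [0.459, -0.298]]
side [404  85  13  35 226] [[404.0, 85.0], [416.0, 85.0], [416.0, 119.0], [404.0, 119.0]]
[[1.09, 0.412], [1.129, 0.393], [1.007, 0.196], [0.971, 0.213]]
side [350 209  32  58 590] [[344.20001220703125, 212.5], [353.20001220703125, 207.10000610351562], [386.29998779296875, 261.6000061035156], [377.29998779296875, 267.1000061035156]]
[[0.591, -0.114], [0.623, -0.105], [0.609, -0.313], [0.581, -0.319]]
side [410 231  16  21 160] [[409.1000061035156, 232.5], [422.20001220703125, 227.5], [429.3999938964844, 246.6999969482422], [416.20001220703125, 251.6999969482422]]
[[0.71, -0.251], [0.75, -0.25], [0.73, -0.315], [0.691, -0.315]]
side [308 234  24  44 405] [[303.3999938964844, 237.5], [312.0, 232.10000610351562], [337.5, 273.0], [328.8999938964844, 278.29998779296875]]
[[0.457, -0.154], [0.484, -0.146], [0.486, -0.295], [0.461, -0.302]]
jig approx [[0.465 0.282]
 [0.527 0.036]
 [0.734 0.085]
 [0.695 0.394]]
```

View pics/crop0.png

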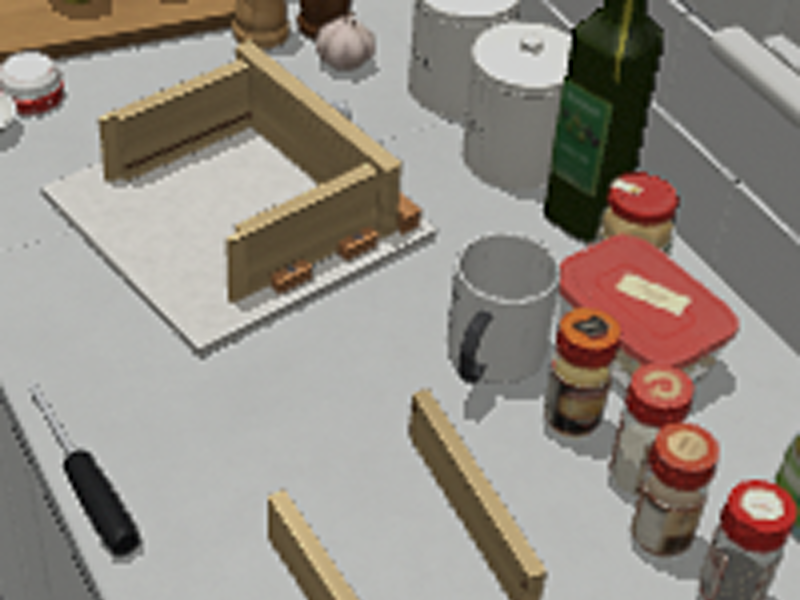

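View pics/wrist0.png

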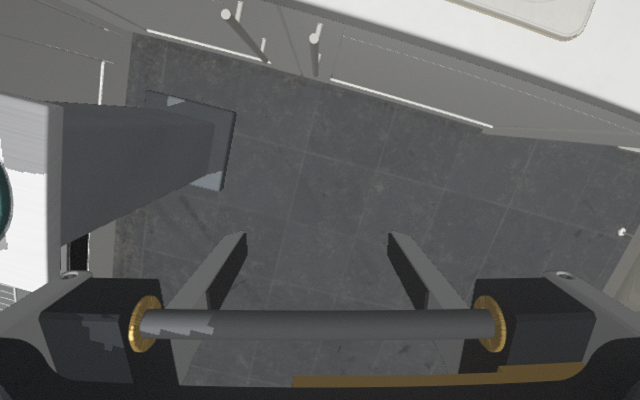

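The wood-coloured longer board is centred near (0.60,-0.21), running roughly along world y. The jig lies near (0.61,0.19) with a yaw of about 0.26, and the wrist view shows only the floor. I'll move to a viewpoint over the boards.

Call:
{"fn": "servo_tool", "kwargs": {
  "moves": [
    [1.5, -0.3, -0.4, -1, 0],
    [3, -0.6, -0.8, -2, 0],
    [4.5, -0.9, -1.2, -3, 0],
    [6, -1.2, -1.6, -4, 0],
    [7.5, -1.5, -2, -5, 0],
    [9, -1.9, -2.4, -6, 0],
    [10.5, -2.2, -2.8, -7, 0],
    [12, -2.5, -3.2, -8, 0],
    [13.5, -2.8, -3.3, -9, 0],
    [15, -3.1, -3.3, -10, 0]
  ]
}}

```text
time: 0.98
tool_pos: [0.4849, -0.3604, 0.2621]
ee_rot: [3.14, 0.001, 1.31]
wrist_force: [-0.8, -0.8, -0.7]
width: 0.0942
finger_force: 0.0
```

Call:
{"fn": "servo_tool", "kwargs": {
  "moves": [
    [0.9, 1, 0, -0.7, 0],
    [1.8, 2, 0, -1.4, 0],
    [2.7, 3, 0, -2, 0],
    [3.4, 3.7, 0, -2.5, 0],
    [3.5, 3.8, 0, -2.5, 0],
    [3.5, 3.8, 0, -2.5, 0],
    [3.5, 3.8, 0, -2.5, 0]
  ]
}}

```text
time: 1.57
tool_pos: [0.5971, -0.3022, 0.2604]
ee_rot: [-3.14, 0.0, 1.566]
wrist_force: [0.0, 0.4, 0.4]
width: 0.094
finger_force: 0.0
```

```bash
python3 - <<'E'
from bench import robot
from h import *
o=robot.get_obs();s=robot.snapshot('wrist');print(o['tool_pos'],o['ee_rot'],o['joint_positions'])
cv2.imwrite('pics/wrist1.png',s['image']);pickle.dump((s,o),open('wrist1.pkl','wb'))
E
```

```text
[ 0.59713451 -0.30219663  0.26042013] [-3.14025424e+00  1.66790050e-04  1.56579005e+00] [-5.52696464e-01  3.68691552e-01  8.72030626e-01 -8.87541413e-04
  1.90192615e+00 -5.47978179e-01]
```

View pics/wrist1.png

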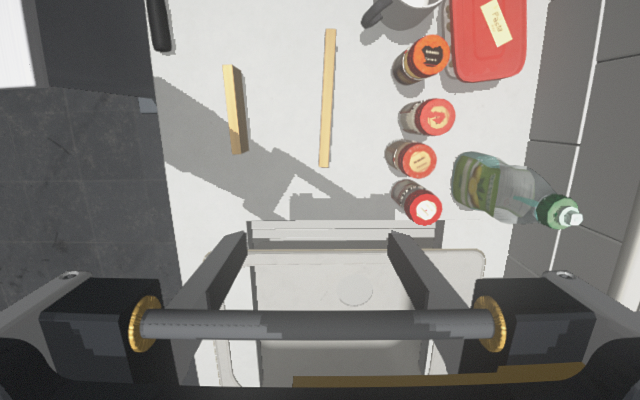

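The back is seen from above at columns 320–335, rows 29–167. The divider is at (235,110), the jar lids at (431,55), (433,117), (417,160) and (425,208), and the mug handle at (375,12).

```bash
python3 - <<'E'
from h import *
s,o=pickle.load(open('wrist1.pkl','rb'))
hsv=cv2.cvtColor(s['image'],cv2.COLOR_BGR2HSV)
m=cv2.inRange(hsv,(10,60,150),(30,200,255));m[:,:200]=0;m[:,345:]=0;m[185:]=0
k,l,st,c=cv2.connectedComponentsWithStats(m)
for i in range(1,k):
    if st[i,4]<200: continue
    pts=np.argwhere(l==i)[:,::-1].astype(np.float32)
    w=onz(s,pts,.05,o)[:,:2].astype(np.float32)
    r=cv2.minAreaRect(w*1000);print(st[i],r,cv2.boxPoints(r).round(1).tolist())
print('jars z.106',onz(s,[[431,55],[433,117],[417,160],[425,208]],.106,o).round(3))
print('mug top left edge/handle',onz(s,[[365,20],[400,0]],.07,o).round(3))
E
```

```text
[ 319   29   17  139 1374] ((611.2808837890625, -197.57861328125), (180.61244201660156, 13.634248733520508), 86.96341705322266) [[599.7000122070312, -287.3999938964844], [613.2999877929688, -288.1000061035156], [622.9000244140625, -107.80000305175781], [609.2999877929688, -107.0]]
[223  65  18  89 852] ((480.3454284667969, -208.4143829345703), (13.928205490112305, 117.64933776855469), 1.6251791715621948) [[471.70001220703125, -149.8000030517578], [475.1000061035156, -267.3999938964844], [489.0, -267.0], [485.6000061035156, -149.39999389648438]]
jars z.106 [[ 0.73  -0.15   0.106]
 [ 0.738 -0.219  0.106]
 [ 0.723 -0.271  0.106]
 [ 0.738 -0.334  0.106]]
mug top left edge/handle [[ 0.658 -0.103  0.07 ]
 [ 0.7   -0.08   0.07 ]]
```

Call:
{"fn": "servo_tool", "kwargs": {
  "moves": [
    [1, 0.14, 0, 0.2, 0],
    [2.2, 0.3, 0.6, 0.46, 0],
    [3.4, 0.45, 1.6, 0.46, 0],
    [4.19, 0.55, 2.8, 0.46, 0],
    [4.19, 0.55, 4.1, 0.46, 0],
    [4.19, 0.55, 5.3, 0.46, 0],
    [4.19, 0.55, 6.2, 0.46, 0],
    [4.19, 0.55, 6.6, 0.46, 0],
    [4.19, 0.55, 6.6, 0.46, 0],
    [4.19, 0.55, 6.6, 0.46, 0]
  ]
}}

```text
time: 2.45
tool_pos: [0.6116, -0.1983, 0.0968]
ee_rot: [3.141, 0.001, 1.517]
wrist_force: [-0.0, -0.3, 0.2]
width: 0.094
finger_force: 0.0
```

```bash
python3 - <<'E'
from bench import robot
from h import *
o=robot.get_obs();s=robot.snapshot('wrist');print(o['tool_pos'],o['ee_rot'])
cv2.imwrite('pics/wrist2.png',s['image']);pickle.dump((s,o),open('wrist2.pkl','wb'))
E
```

```text
[ 0.61156157 -0.1982516   0.0968409 ] [3.14082397e+00 5.04434955e-04 1.51685101e+00]
```

View pics/wrist2.png

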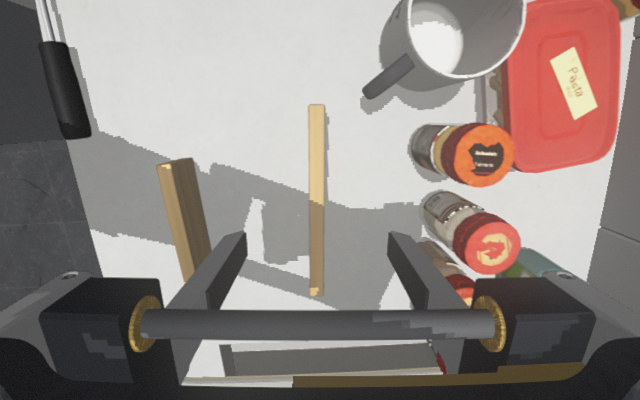

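The back is centred between the open fingers, with ends at (317,104) and (316,296). I'll descend and grip.

Call:
{"fn": "servo_tool", "kwargs": {
  "moves": [
    [0, 0, 1, 0, 0],
    [0, 0, 2.2, 0, 0],
    [0, 0, 2.9, 0, 0],
    [0, 0, 3.1, 0, 0],
    [0, 0, 3.1, 0, 0],
    [0, 0, 3.1, 0, 0.5],
    [0, 0, 3.1, 0, 1],
    [0, 0, 3.1, 0, 1],
    [0, 0, 3.1, 0, 1],
    [0, 0, 3.1, 0, 1]
  ]
}}

```text
time: 3.33
tool_pos: [0.6125, -0.1974, 0.0196]
ee_rot: [3.14, 0.001, 1.519]
wrist_force: [0.5, 0.0, 0.0]
width: 0.064
finger_force: 0.0
```

Call:
{"fn": "servo_tool", "kwargs": {
  "moves": [
    [0, 0, 0, 0, 1],
    [0, 0, 0, 0, 1],
    [0, 0, 0, 0, 1],
    [0, 0, 0, 0, 1]
  ]
}}

```text
time: 3.67
tool_pos: [0.6118, -0.1971, 0.0183]
ee_rot: [-3.141, 0.0, 1.519]
wrist_force: [-0.4, -0.1, 0.1]
width: 0.0376
finger_force: 0.0
```

Call:
{"fn": "servo_tool", "kwargs": {
  "moves": [
    [0, 0, 0, 0, 1],
    [0, 0, 0, 0, 1],
    [0, 0, 0, 0, 1],
    [0, 0, 0, 0, 1],
    [0, 0, 0, 0, 1],
    [0, 0, 0, 0, 1],
    [0, 0, 0, 0, 1]
  ]
}}

```text
time: 4.25
tool_pos: [0.6119, -0.1972, 0.0183]
ee_rot: [-3.142, 0.0, 1.519]
wrist_force: [0.1, -0.0, -0.6]
width: 0.0138
finger_force: 30.0
```

Gripped: the opening is 13.8 mm and the force 30 N. I'll lift and carry it towards the drawer for a look.

Call:
{"fn": "servo_tool", "kwargs": {
  "moves": [
    [0, 0, -0.8, 0, 1],
    [0, 0, -2, 0, 1],
    [0, 0, -3.4, 0, 1],
    [0, 0, -4.9, 0, 1],
    [0, 0, -6.2, 0, 1],
    [0.8, 0, -7.4, -0.3, 1],
    [2, -0.1, -8.2, -0.8, 1],
    [3.3, -0.3, -8.2, -1.3, 1],
    [4.6, -0.5, -8.2, -1.8, 1],
    [6, -0.7, -8.2, -2.3, 1]
  ]
}}

```text
time: 5.08
tool_pos: [0.6021, -0.0456, 0.2239]
ee_rot: [3.141, 0.001, 1.761]
wrist_force: [0.9, 0.6, -1.1]
width: 0.0132
finger_force: 30.0
```

Call:
{"fn": "servo_tool", "kwargs": {
  "moves": [
    [1.3, -0.3, 0, -0.5, 1],
    [2.6, -0.6, 0, -0.7, 1],
    [3.6, -0.8, 0, -0.7, 1],
    [4.2, -0.9, 0, -0.7, 1],
    [4.4, -1, 0, -0.7, 1],
    [4.4, -1, 0, -0.7, 1],
    [4.4, -1, 0, -0.7, 1],
    [4.4, -1, 0, -0.7, 1]
  ]
}}

```text
time: 5.75
tool_pos: [0.5574, 0.0558, 0.2231]
ee_rot: [-3.141, 0.001, 1.831]
wrist_force: [0.1, 1.2, -1.2]
width: 0.0136
finger_force: 30.0
```

```bash
python3 - <<'E'
from bench import robot
from h import *
o=robot.get_obs();s=robot.snapshot('wrist');print(o['tool_pos'],o['ee_rot'],o['wrist_force'],o['wrist_torque'],o['finger_force'])
cv2.imwrite('pics/wrist3.png',s['image']);pickle.dump((s,o),open('wrist3.pkl','wb'))
E
```

```text
[0.55737196 0.0557967  0.22310687] [-3.14122318e+00  5.65275003e-04  1.83138320e+00] [ 0.07856374  1.2381008  -1.23363645] [-0.03499436 -0.09903549  0.01173889] 29.983863830566406
```

View pics/wrist3.png

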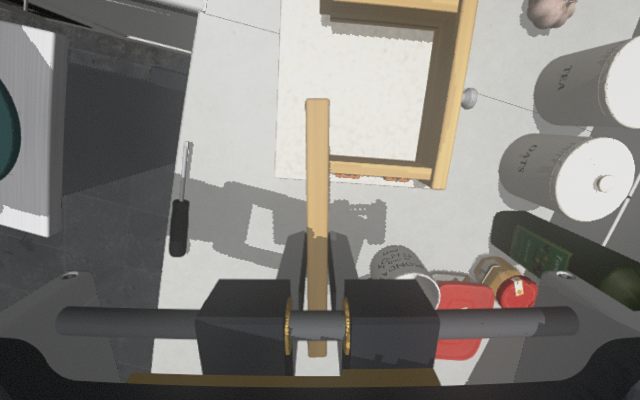

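The back's far end is at (317,100), the right side's top at (380,165), the front at (455,80) and the jig's near edge at column 278. The board hides the right cheek end, so I'll back off 60 mm towards the robot and centre on the drawer.

Call:
{"fn": "servo_tool", "kwargs": {
  "moves": [
    [0.8, -1, 0, 0, 1],
    [1.8, -2, 0, 0, 1],
    [2.2, -2.4, 0, 0, 1],
    [2.2, -2.4, 0, 0, 1],
    [2.2, -2.4, 0, 0, 1],
    [2.2, -2.4, 0, 0, 1]
  ]
}}

```text
time: 6.3
tool_pos: [0.4858, 0.0937, 0.2234]
ee_rot: [3.141, 0.001, 1.832]
wrist_force: [-0.2, -1.2, -1.2]
width: 0.013
finger_force: 30.0
```

```bash
python3 - <<'E'
from bench import robot
from h import *
o=robot.get_obs();s=robot.snapshot('wrist');print(o['tool_pos'],o['ee_rot'],o['wrist_force'],o['wrist_torque'],o['finger_force'])
pickle.dump((s,o),open('wrist4.pkl','wb'))
cv2.imwrite('pics/wrist4.png',cv2.resize(s['image'][0:280,220:580],(771,600),interpolation=cv2.INTER_CUBIC))
E
```

```text
[0.48582086 0.09369352 0.2233942 ] [3.14087891e+00 8.54544337e-04 1.83168895e+00] [-0.20869107 -1.15842266 -1.24823545] [-0.01922895 -0.04533953 -0.10322381] 29.9838924407959
```

View pics/wrist4.png

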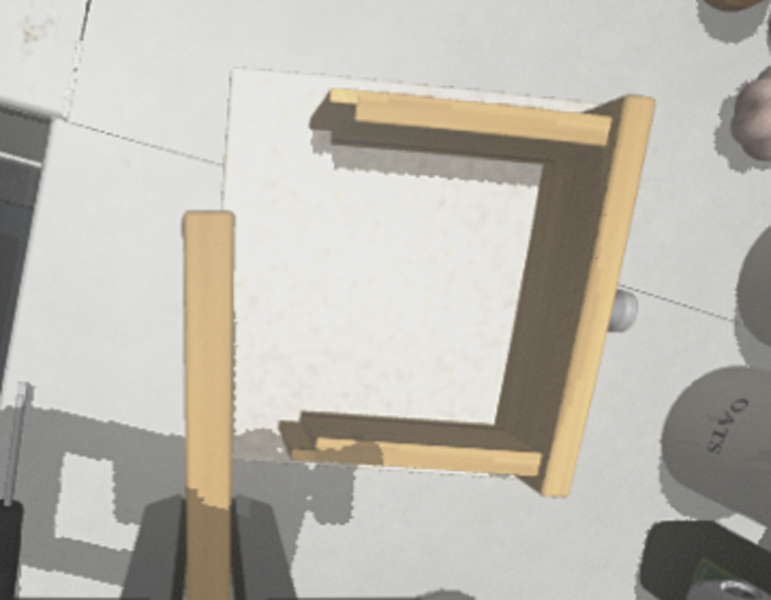

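In the crop, the left shoulder is at (357,104)-(356,120), the right shoulder at about (317,438) and the front top's corners at (627,96), (655,97), (568,496) and (542,495). The held board's end is at (184..235,212). I'll fit the jig pose from these corners.

```bash
cat > fit.py <<'E'
from h import *
s,o=pickle.load(open('wrist4.pkl','rb'))
g=cv2.cvtColor(s['image'],cv2.COLOR_BGR2GRAY)
P=[((627,96),(75,110),.09),((655,97),(93,110),.09),((568,496),(93,-110),.09),((542,495),(75,-110),.09),
((332,89),(-75,100),.082),((356,120),(-61,85),.082),((357,105),(-61,93),.082),((608,143),(75,85),.082),
((293,459),(-75,-100),.082),((317,438),(-61,-85),.082),((541,453),(75,-85),.082),((538,474),(75,-100),.082),
((233,69),(-125,125),.012)]
uv=np.array([p[0] for p in P],float)/(771/360)+[220,0]-.25
sp=cv2.cornerSubPix(g,uv.astype(np.float32).reshape(-1,1,2).copy(),(3,3),(-1,-1),(3,30,.01)).reshape(-1,2)
m=np.array([p[1] for p in P])/1000.
for q in(uv,sp):
    w=np.array([onz(s,[a],p[2],o)[0,:2] for a,p in zip(q,P)])
    def fit(w,m):
        a,b=w-w.mean(0),m-m.mean(0)
        th=np.arctan2((b[:,0]*a[:,1]-b[:,1]*a[:,0]).sum(),(b*a).sum())
        Rm=np.array([[np.cos(th),-np.sin(th)],[np.sin(th),np.cos(th)]]);return th,Rm,w.mean(0)-Rm@m.mean(0)
    th,Rm,t=fit(w,m);res=(w-t)@Rm-m
    keep=np.linalg.norm(res,axis=1)<.004
    print((res*1000).round(1).tolist())
    th,Rm,t=fit(w[keep],m[keep]);res=(w-t)@Rm-m
    print('yaw',th,'jig',t,'seat',t+Rm@[-.068,0],keep.sum(),'rms',np.sqrt((res[keep]**2).mean()))
# held board
hsv=cv2.cvtColor(s['image'],cv2.COLOR_BGR2HSV)
mk=cv2.inRange(hsv,(10,60,150),(30,200,255));mk[:,:295]=0;mk[:,338:]=0;mk[225:]=0
k,l,st,c=cv2.connectedComponentsWithStats(mk);i=1+st[1:,4].argmax();print(st[i])
z=o['tool_pos'][2]+.0317
w=onz(s,np.argwhere(l==i)[:,::-1],z,o)
tf=(w-o['tool_pos'])@rot(o['ee_rot'])
xs=tf[:,0];ys=tf[:,1]
print('end x',xs.max())
B=np.arange(.03,.085,.005);L=[];
for b in B:
    y=ys[(xs>=b)&(xs<b+.005)];L.append((b,y.min(),y.max()))
L=np.array(L);mid=L[:,1:].mean(1);print('angle',np.polyfit(L[:,0],mid,1),'width',(L[:,2]-L[:,1]).mean())
E
python3 fit.py
```

```text
[[0.7, -2.1], [-2.2, -0.9], [-1.7, 1.4], [0.3, 1.0], [0.8, -0.8], [0.8, 0.5], [0.5, -0.3], [0.2, 1.5], [1.3, 0.7], [-0.1, -0.5], [-1.3, -0.5], [-0.3, 1.4], [0.9, -1.3]]
yaw 0.19100248515573617 jig [0.59706791 0.18442542] seat [0.53030453 0.17151608] 13 rms 0.0010822103721078655
[[0.4, -1.3], [-1.4, -1.2], [-2.3, 0.2], [0.4, 1.5], [0.4, -0.8], [1.0, 1.0], [0.4, 0.6], [-0.2, 0.5], [0.5, 0.5], [0.6, 0.3], [-0.7, -0.3], [0.3, 1.5], [0.7, -2.6]]
yaw 0.19176451670019143 jig [0.59645721 0.184066  ] seat [0.52970368 0.17110579] 13 rms 0.0010307308606989588
[ 306   99   23  126 2773]
end x 0.09032747742306203
angle [-0.00627167  0.00110287] width 0.012924177739446522
```

The fit gives a jig yaw of 0.191 and the seat at (0.530,0.171), with an rms of 1 mm. The board is centred in the grip. I'll go to a staging point 35 mm short of the seat, part way down, and check.

Call:
{"fn": "servo_tool", "kwargs": {
  "moves": [
    [0.8, 0.3, 0, 0.2, 1],
    [1.8, 0.7, 0.5, 0.5, 1],
    [2.5, 1, 1.5, 0.7, 1],
    [2.65, 1.1, 2.7, 0.7, 1],
    [2.65, 1.1, 3.7, 0.7, 1],
    [2.65, 1.1, 4.2, 0.7, 1],
    [2.65, 1.1, 4.2, 0.7, 1],
    [2.65, 1.1, 4.2, 0.7, 1],
    [2.65, 1.1, 4.2, 0.7, 1]
  ]
}}

```text
time: 7.1
tool_pos: [0.4958, 0.1654, 0.1202]
ee_rot: [3.138, 0.0, 1.759]
wrist_force: [-0.1, -0.1, -0.5]
width: 0.0134
finger_force: 30.0
```

```bash
python3 - <<'E'
from bench import robot
from h import *
o=robot.get_obs();s=robot.snapshot('wrist');print(o['tool_pos'],o['ee_rot'],o['wrist_force'],o['wrist_torque'],o['finger_force'])
pickle.dump((s,o),open('wrist5.pkl','wb'))
cv2.imwrite('pics/wrist5.png',cv2.resize(s['image'][0:360,200:620],(700,600),interpolation=cv2.INTER_CUBIC))
E
```

```text
[0.49582368 0.16540033 0.1202373 ] [3.13839890e+00 5.93339905e-05 1.75853148e+00] [-0.09608666 -0.11061851 -0.50956782] [-0.02127304 -0.100184    0.00464932] 29.98385399580002
```

View pics/wrist5.png

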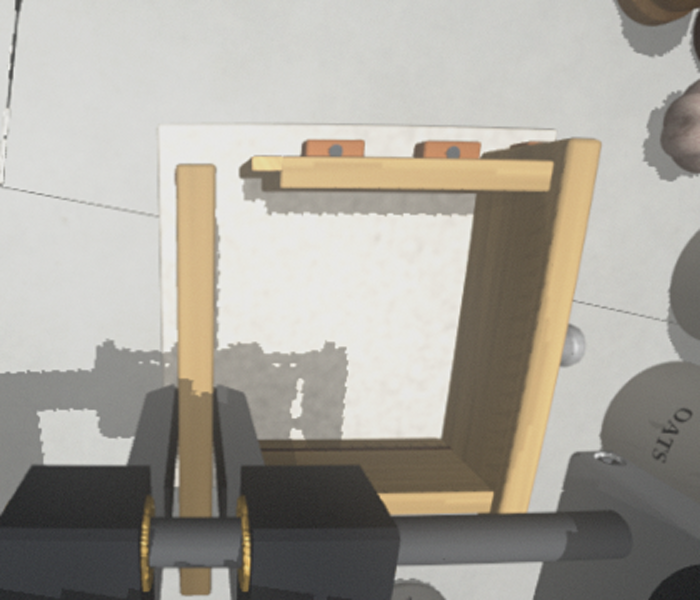

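The board sits about 35 mm short of the cheek. The left cheek end is at (252,156), the shoulder at (281,171)-(281,187) and the board's end at (177..215,165) in the crop. I'll refit from here.

```bash
sed -e "s/wrist4/wrist5/" -e "s#uv=.*#uv=np.array([p[0] for p in P],float)/(5/3)+[200,0]-.2#" -e "s/:295\]=0;mk\[:,338/:300]=0;mk[:,333/" fit.py > fit2.py
python3 - <<'E'
import re
t=open('fit2.py').read()
a=t.index('P=[');b=t.index('uv=')
t=t[:a]+"""P=[((572,139),(75,110),.09),((600,140),(93,110),.09),((253,156),(-75,100),.082),((281,187),(-61,85),.082),((281,171),(-61,93),.082),((552,189),(75,85),.082),((552,161),(75,100),.082),((493,491),(75,-85),.082),((160,126),(-125,125),.012)]
"""+t[b:]
t=t.replace("print((res*1000)","print((w-o['tool_pos'][:2]@np.eye(2))[0:0],(res*1000)")
open('fit2.py','w').write(t)
E
python3 fit2.py
```

```text
[] [[1.2, -0.6], [-2.5, -0.5], [0.4, 0.0], [0.4, 0.8], [0.1, 0.2], [0.9, 1.6], [-1.4, -0.1], [-0.8, 0.1], [1.6, -1.5]]
yaw 0.1883240558023829 jig [0.59711795 0.18429588] seat [0.53032023 0.17156541] 9 rms 0.001052831413447941
[] [[0.4, 0.3], [-1.1, -1.3], [-0.0, -0.0], [1.1, 0.3], [0.3, 0.9], [-0.7, 1.1], [-0.6, 0.0], [-0.4, -0.0], [0.9, -1.3]]
yaw 0.18878366842054306 jig [0.59687465 0.18397377] seat [0.53008279 0.17121259] 9 rms 0.0007494529707233792
[ 306   99   23  126 2780]
end x 0.09037625680530868
angle [-0.00336052  0.0009422 ] width 0.012920588060025903
```

The second fit is consistent, and lateral error is below 1 mm. I'll descend, then advance to just short of contact.

Call:
{"fn": "servo_tool", "kwargs": {
  "moves": [
    [0, 0, 0.8, 0, 1],
    [0, 0, 1.8, 0, 1],
    [0, 0, 2.6, 0, 1],
    [0, 0, 2.8, 0, 1],
    [0, 0, 2.8, 0, 1],
    [0, 0.3, 2.8, 0, 1],
    [0, 0.6, 2.8, 0, 1],
    [0, 0.9, 2.8, 0, 1],
    [0, 1.1, 2.8, 0, 1],
    [0, 1.15, 2.8, 0, 1]
  ]
}}

```text
time: 7.98
tool_pos: [0.5244, 0.1713, 0.0493]
ee_rot: [3.139, 0.0, 1.759]
wrist_force: [0.1, -1.2, -1.2]
width: 0.0131
finger_force: 30.0
```

Call:
{"fn": "servo_tool", "kwargs": {
  "moves": [
    [0, 0, 0, 0, 1],
    [0, 0, 0, 0, 1]
  ]
}}

```text
time: 8.15
tool_pos: [0.5225, 0.171, 0.0483]
ee_rot: [-3.141, 0.0, 1.76]
wrist_force: [0.2, -0.3, -1.0]
width: 0.0136
finger_force: 30.0
```

```bash
cat > st.py <<'E'
from bench import robot
from h import *
o=robot.get_obs();x=np.array([np.cos(.1888),np.sin(.1888),0]);y=np.array([-x[1],x[0],0])
d=o['tool_pos']-np.array([.5302,.1714,.0503])
print('jig off mm',(1e3*np.array([d@x,d@y,d[2]])).round(2),'rot',o['ee_rot'],'Fx,Fy',o['wrist_force']@x,o['wrist_force']@y,o['wrist_force'][2],'T',o['wrist_torque'].round(3),o['width'],o['time'])
E
python3 st.py
```

```text
jig off mm [-7.63  1.07 -1.99] rot [-3.14118764e+00  1.05937986e-04  1.75951568e+00] Fx,Fy 0.11955640163926018 -0.3317324754422948 -0.9767923913556177 T [ 0.005 -0.108  0.052] 0.013554109114353648 8.15
```

Call:
{"fn": "servo_tool", "kwargs": {
  "moves": [
    [-0.02, 0.1, -0.06, 0, 1],
    [-0.03, 0.18, -0.06, 0, 1],
    [-0.03, 0.22, -0.06, 0, 1],
    [-0.03, 0.22, -0.06, 0, 1],
    [-0.03, 0.22, -0.06, 0, 1]
  ]
}}

```text
time: 8.57
tool_pos: [0.528, 0.1713, 0.0499]
ee_rot: [-3.141, 0.0, 1.759]
wrist_force: [-0.3, -0.4, -0.8]
width: 0.0134
finger_force: 30.0
```

```bash
python3 st.py
```

```text
jig off mm [-2.19  0.28 -0.45] rot [-3.14147126e+00  1.04413295e-04  1.75947154e+00] Fx,Fy -0.41185501600006275 -0.316331644793859 -0.7911657214195488 T [-0.057 -0.056  0.021] 0.013416968329898422 8.5667
```

No contact yet, so I'll creep forward.

Call:
{"fn": "servo_tool", "kwargs": {
  "moves": [
    [0, 0.03, 0, 0, 1],
    [0, 0.06, 0, 0, 1],
    [0, 0.08, 0, 0, 1],
    [0, 0.08, 0, 0, 1],
    [0, 0.08, 0, 0, 1]
  ]
}}

```text
time: 8.98
tool_pos: [0.5294, 0.1716, 0.0497]
ee_rot: [-3.14, 0.0, 1.759]
wrist_force: [-2.4, -0.6, -0.2]
width: 0.0136
finger_force: 30.0
```

```bash
python3 st.py
```

```text
jig off mm [-0.73  0.32 -0.58] rot [-3.14022442e+00  1.42719315e-04  1.75949801e+00] Fx,Fy -2.517448510831108 -0.1568140028337624 -0.23934267893749062 T [-0.124  0.33   0.01 ] 0.013648622903201858 8.9833
```

Contact has begun (2.5 N, moment about z near 0). I'll increase the push.

Call:
{"fn": "servo_tool", "kwargs": {
  "moves": [
    [0, 0.02, 0, 0, 1],
    [0, 0.04, 0, 0, 1],
    [0, 0.04, 0, 0, 1],
    [0, 0.04, 0, 0, 1],
    [0, 0.04, 0, 0, 1]
  ]
}}

```text
time: 9.4
tool_pos: [0.5294, 0.1716, 0.0497]
ee_rot: [-3.138, 0.0, 1.76]
wrist_force: [-5.1, -1.5, 2.1]
width: 0.0134
finger_force: 30.0
```

```bash
python3 st.py
```

```text
jig off mm [-0.75  0.31 -0.61] rot [-3.13803247e+00  1.96921535e-04  1.75958368e+00] Fx,Fy -5.255691461965732 -0.4938404592275113 2.1010844863162346 T [-0.266  0.988  0.051] 0.013442063340324968 9.4
```

Call:
{"fn": "servo_tool", "kwargs": {
  "moves": [
    [0, 0.03, 0, 0, 1],
    [0, 0.06, 0, 0, 1],
    [0, 0.08, 0, 0, 1],
    [0, 0.08, 0, 0, 1],
    [0, 0.08, 0, 0, 1],
    [0, 0.08, 0, 0, 1]
  ]
}}

```text
time: 9.9
tool_pos: [0.5293, 0.1715, 0.0495]
ee_rot: [-3.133, 0.0, 1.76]
wrist_force: [-10.1, -3.1, 4.9]
width: 0.0137
finger_force: 30.0
```

```bash
python3 st.py
```

```text
jig off mm [-0.83  0.3  -0.76] rot [-3.13346094e+00  3.77193338e-04  1.75967736e+00] Fx,Fy -10.475993669921195 -1.1307491747046379 4.905263286098386 T [-0.47   1.833 -0.007] 0.01365055097098271 9.9
```

The push is 10.5 N, with negligible moment about z. I'll hold briefly to check steadiness and take a confirming look.

Call:
{"fn": "servo_tool", "kwargs": {
  "moves": [
    [0, 0, 0, 0, 1],
    [0, 0, 0, 0, 1],
    [0, 0, 0, 0, 1],
    [0, 0, 0, 0, 1],
    [0, 0, 0, 0, 1],
    [0, 0, 0, 0, 1]
  ]
}}

```text
time: 10.4
tool_pos: [0.5294, 0.1716, 0.0496]
ee_rot: [-3.134, 0.0, 1.76]
wrist_force: [-10.0, -2.5, 5.2]
width: 0.0134
finger_force: 30.0
```

```bash
python3 st.py; python3 - <<'E'
from bench import robot
import cv2
s=robot.snapshot('wrist')
cv2.imwrite('pics/wrist6.png',cv2.resize(s['image'][60:380,220:500],(525,600),interpolation=cv2.INTER_CUBIC))
E
```

```text
jig off mm [-0.8   0.31 -0.71] rot [-3.13357165e+00  3.70902519e-04  1.75974811e+00] Fx,Fy -10.304738403744883 -0.5409198717414445 5.23607125576669 T [-0.463  1.786  0.043] 0.013386215794473603 10.4
```

View pics/wrist6.png

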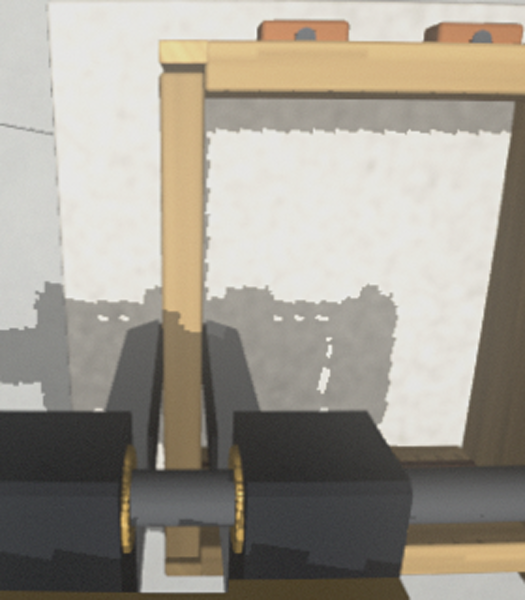

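The board sits between the cheeks with a narrow gap at both ends, at (185,68) and (185,558). Its face is against the shoulder at (205,80), and the push is steady at about 10.4 N, so I'm handing in.

```bash
python3 -c "
from bench import robot
print(robot.close_job())"
```

```text
the job is handed in; nothing more can be done
None
```

I handed the job in at about 10.5 s, with the gripper still holding the back between the cheeks, square on both shoulders and pressing steadily at about 10.4 N; the hand-in gave no verdict.

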